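Fit the blower packs and move glazed tile carriers to the drying stand

TASK

Get the freshly glazed test tiles drying: first slide every battery pack lying on the table onto a free shoe of the blower, all the way home until the latch snaps up behind it. Then move both hanging tile carriers from the drip stand to the open hooks of the drying stand, one on each: push a carrier back against its hook's sprung keeper, lift it out behind the lips, and carry it over level, without ever setting it down or tipping it. Leave the other things on the table where they are.

Things in the scene. Friction and masses are not known exactly. Their poses are not given: they have to be found in the camera images.
- pack_0: battery pack, may be absent: black block 60 (its x) x 44 (its y), 42 high, plus a grey grip rib on top 40 x 14 x 32 (top at 74), 0.3 kg; origin: centre of underside; both ends alike. Below, a channel along x, open at both ends, 32 wide, 14 deep, with inward lips 5 high at the very bottom leaving a 20 wide slot. Lies loose on the table at first
- pack_1: battery pack, may be absent: black block 60 (its x) x 44 (its y), 42 high, plus a grey grip rib on top 40 x 14 x 32 (top at 74), 0.3 kg; origin: centre of underside; both ends alike. Below, a channel along x, open at both ends, 32 wide, 14 deep, with inward lips 5 high at the very bottom leaving a 20 wide slot. Lies loose on the table at first
- pack_2: battery pack, may be absent: black block 60 (its x) x 44 (its y), 42 high, plus a grey grip rib on top 40 x 14 x 32 (top at 74), 0.3 kg; origin: centre of underside; both ends alike. Below, a channel along x, open at both ends, 32 wide, 14 deep, with inward lips 5 high at the very bottom leaving a 20 wide slot. Lies loose on the table at first
- carrier_a: tile carrier, 0.38 kg, hung on a drip hook: steel bar 10 diameter, 92 long (its y); wooden grip tab up from the bar's middle (14 in x, 24 in y, top 60 above bar axis); 4 thick straps at y = +-44 down to a tray 80 x 92 of glazed tiles. Origin: middle of the bar axis, z up. Tile tops 88, tray underside 134 below it. The hook arm passes between bar and tiles
- carrier_b: tile carrier, 0.38 kg, hung on a drip hook: steel bar 10 diameter, 92 long (its y); wooden grip tab up from the bar's middle (14 in x, 24 in y, top 60 above bar axis); 4 thick straps at y = +-44 down to a tray 80 x 92 of glazed tiles. Origin: middle of the bar axis, z up. Tile tops 88, tray underside 134 below it. The hook arm passes between bar and tiles
- drip: drip stand, fixed: grey base plate 200 x 280 x 12, posts and beam at its far side (x = 75 to 95), two hooks pointing to its -x (to the robot), each with lips and a black sprung keeper. Origin: centre of the base's underside; its yaw gives the hooks' direction. Nothing on it is higher than 242
- dry: drying stand, fixed: wooden base plate, otherwise outline, origin and axes as the drip stand, but its two hooks are open from above, without lips or keepers. Each hook: two 6 thick plates with a 38 gap (for the tab), arm top at height 220, 14 deep; an 18 high upturned end and an 18 high rear stop, 26 clear between them for the bar; arm tip 19 before the seat
- drip_l (a point): bar-axis seat of the drip stand's +y hook (stand frame x -30, y +75, height 225). Hook: two 6 thick plates, 38 gap (tab stands in it), arm top at 220, 14 deep, tip 14 before the seat. Each plate has a fixed lip from 14 before to 8 behind the seat, underside 16, top 22 above the arm top: the bar cannot go straight up or forward, only up behind the lips
- dry_l (a point): where the bar axis' middle must lie on the drying stand's +y hook (stand frame x -30, y +75, height 225)
- keeper_l (a joint): sprung keeper of the drip stand's +y hook, m: black block 56 wide, 15 high, behind the bar, slides along the stand's +x (away from the robot). 0 = closed, face 8 behind the seat; at most 0.028. Press it with the hung part: 2.2 N at the start, 4.5 N at 0.02. With the bar 16 or more (best 18 to 21) behind its seat it can rise; springs back
- drip_r (a point): bar-axis seat of the drip stand's -y hook (stand frame x -30, y -75, height 225). Hook: two 6 thick plates, 38 gap (tab stands in it), arm top at 220, 14 deep, tip 14 before the seat. Each plate has a fixed lip from 14 before to 8 behind the seat, underside 16, top 22 above the arm top: the bar cannot go straight up or forward, only up behind the lips
- dry_r (a point): where the bar axis' middle must lie on the drying stand's -y hook (stand frame x -30, y -75, height 225)
- keeper_r (a joint): sprung keeper of the drip stand's -y hook, m: black block 56 wide, 15 high, behind the bar, slides along the stand's +x (away from the robot). 0 = closed, face 8 behind the seat; at most 0.028. Press it with the hung part: 2.2 N at the start, 4.5 N at 0.02. With the bar 16 or more (best 18 to 21) behind its seat it can rise; springs back
- dock: drying blower, fixed: grey base plate 120 (x) x 220 (y) x 14 with three battery shoes 64 apart, and from x = 60 the blower box, 130 high. Origin: centre of the plate's underside; packs slide on along its +x (away from the robot). Shoe: T rail along x, head 26 wide, 6 thick, top at height 32, from x = -48 (nose rounded and bevelled) to a stop wall at x = 40 (62 high); stem 14 wide
- shoe_0 (a point): where a pack's origin lies when fully home on shoe 0 (dock frame x 8, y -64, z 18); a pack meets the rail 86 before this; play: 3 up and down (origin z 18 to 21), 3 each side
- latch_0 (a joint): sprung detent tongue of shoe 0, rad: 0 = up (free, or snapped up behind a pack that is home), about 0.36 = pressed flat by a pack passing over it (1 to 3 N). Once up it bars the pack's way back
- shoe_1 (a point): where a pack's origin lies when fully home on shoe 1 (dock frame x 8, y 0, z 18); a pack meets the rail 86 before this; play: 3 up and down (origin z 18 to 21), 3 each side
- latch_1 (a joint): sprung detent tongue of shoe 1, rad: 0 = up (free, or snapped up behind a pack that is home), about 0.36 = pressed flat by a pack passing over it (1 to 3 N). Once up it bars the pack's way back
- shoe_2 (a point): where a pack's origin lies when fully home on shoe 2 (dock frame x 8, y 64, z 18); a pack meets the rail 86 before this; play: 3 up and down (origin z 18 to 21), 3 each side
- latch_2 (a joint): sprung detent tongue of shoe 2, rad: 0 = up (free, or snapped up behind a pack that is home), about 0.36 = pressed flat by a pack passing over it (1 to 3 N). Once up it bars the pack's way back
- jar: bystander: small jar, 44 diameter, 60 high, origin under its centre
- bowl: bystander: terracotta bowl, 100 diameter, 45 high, origin under its centre
- mug: bystander: white mug, 72 diameter, 85 high, origin under its centre
- rib: bystander: flat wooden rib 90 x 50 x 8, origin under its centre

How it is judged:
On the way, in this order (a step that is already met when the one before it is completed fails the run):
1. every battery pack present is home on a shoe and latched (((distance between pack_0 and shoe_0 below 0.008 m and angle between pack_0's own z axis and vertical below 0.16 rad and value of joint latch_0 below 0.12 rad) or (distance between pack_0 and shoe_1 below 0.008 m and angle between pack_0's own z axis and vertical below 0.16 rad and value of joint latch_1 below 0.12 rad) or (distance between pack_0 and shoe_2 below 0.008 m and angle between pack_0's own z axis and vertical below 0.16 rad and value of joint latch_2 below 0.12 rad)) and ((distance between pack_1 and shoe_0 below 0.008 m and angle between pack_1's own z axis and vertical below 0.16 rad and value of joint latch_0 below 0.12 rad) or (distance between pack_1 and shoe_1 below 0.008 m and angle between pack_1's own z axis and vertical below 0.16 rad and value of joint latch_1 below 0.12 rad) or (distance between pack_1 and shoe_2 below 0.008 m and angle between pack_1's own z axis and vertical below 0.16 rad and value of joint latch_2 below 0.12 rad)) and ((distance between pack_2 and shoe_0 below 0.008 m and angle between pack_2's own z axis and vertical below 0.16 rad and value of joint latch_0 below 0.12 rad) or (distance between pack_2 and shoe_1 below 0.008 m and angle between pack_2's own z axis and vertical below 0.16 rad and value of joint latch_1 below 0.12 rad) or (distance between pack_2 and shoe_2 below 0.008 m and angle between pack_2's own z axis and vertical below 0.16 rad and value of joint latch_2 below 0.12 rad))), for 0.2 s.
2. both carriers hang on the drying stand (((distance between carrier_a and dry_l below 0.016 m and angle between carrier_a's own z axis and vertical below 0.15 rad and linear speed of carrier_a below 0.03 m/s) or (distance between carrier_a and dry_r below 0.016 m and angle between carrier_a's own z axis and vertical below 0.15 rad and linear speed of carrier_a below 0.03 m/s)) and ((distance between carrier_b and dry_l below 0.016 m and angle between carrier_b's own z axis and vertical below 0.15 rad and linear speed of carrier_b below 0.03 m/s) or (distance between carrier_b and dry_r below 0.016 m and angle between carrier_b's own z axis and vertical below 0.15 rad and linear speed of carrier_b below 0.03 m/s))), for 0.2 s.
At the end, for the whole second after the job is handed in: every battery pack present is within 8 mm of home on a shoe, level within 0.16 rad, with that shoe's latch up (below 0.12 rad); each carrier hangs still in a drying-stand hook, its bar's middle within 16 mm of the hook's seat and upright within 0.15 rad (all of step 1 and all of step 2); the robot touches nothing.
It fails at once if a tile carrier is set down, dropped, or rested on the blower (height (world z) of any of carrier_a, carrier_b below 0.16 m or contact force between any of carrier_a, carrier_b and dock above 2 N).
It fails at once if a tile carrier is tipped more than about 25 degrees (angle between any of carrier_a, carrier_b's own z axis and vertical above 0.44 rad).
It fails at once if a bystander is moved more than 40 mm (distance of any of jar, bowl, mug, rib from where it was at the start of the episode above 0.04 m).
Of pack_0, pack_1, pack_2 only 2 to 3 are there at a start; the rules pass over those that are not, and their reading is None.
At some moment in a run one of pack_0, pack_1, pack_2 may be knocked a few centimetres aside while the robot is not near it.
It also fails if it takes over 208 s, if anything falls off the work surface, if the arm or the gripper's body presses on something with over 40 N, if the wrist force passes 120 N, or if a joint passes its speed limit or range.

ROBOT

A 6-joint arm with a two-finger parallel gripper is mounted at the origin on the work surface. World frame = base frame: x ahead of the robot, y to its left, z up, the work surface at z = 0. Lengths are in m, angles in rad, forces in N, time in s.
With the tool pointing down it reaches from about 0.3 to 0.825 m from the base axis. Payload 5.4 kg.
Tool frame: the origin (TCP) lies at the very end of the fingers, on their centre line; the grasp point (between the pads) lies 19 mm behind it; z points along the fingers, x is the direction in which the jaws open and shut, and the axes are right-handed (so a half turn about z gives the same grasp; the last joint's range is limited). The gripper opens to 92 mm and grips with 3 to 60 N. Pads are 20 mm wide; open, the fingers measure 128 mm over their backs; the gripper's body (75 mm by 189 mm) begins 69 mm behind the grasp point.
Start: joints at [-1.533, 0.158, 1.597, -0, 1.386, -0.21], TCP at [0.141, -0.557, 0.215] pointing down, gripper open.
Joint ranges: [-2.91, 2.91], [-0.94, 2.29], [0.18, 2.7], [-1.29, 4.43], [0.17, 2.64], [-3, 3]. Speed limits (rad/s): [2.57, 2.57, 3.14, 3.14, 3.14, 3.14].

INTERFACE

Orientations are given as a rotation vector (axis times angle).
In Python, from workcell import bot gives the robot as it stands. Calls block until the motion is done:
- bot.goto(position, orientation): joint-space move of the TCP to a pose.
- bot.line_to(position, rot=None, max_speed=0.15): straight line of the TCP; rot=None keeps the orientation; max_speed is the mean speed in m/s.
- bot.set_joints(angles): joint-space move.
- bot.set_gripper(opening, newtons=None): opening from 0.0 (shut) to 1.0 (fully open); newtons is the grip in N (None keeps the last); returns when the fingers have stopped.
- bot.hold(seconds).
- bot.inverse_kinematics(position, orientation): joint angles nearest the present ones, or None.
- bot.read_camera(name): name is "side" or "top"; returns a dict with "pixels" (384x512x3 uint8, blue, green, red), "fx", "fy", "cx", "cy" (pixels), "k1" (the pictures are not rectified: a ray, as slopes to the right and down, at radius r is drawn at 1 + k1 r^2 times it, then the intrinsics apply), "R" (3x3) and "t" (3): a world point X has camera coordinates R X + t. Camera axes: x right, y down, z forward; pixel columns grow to the right and rows downward; lengths in m; the calibration is good to about 2 mm. A picture is of the moment at which its call begins. There is no depth.
A pose or a line that the arm cannot do raises bot.MotionError and nothing moves.
- bot.job_done(): hands the job in, once; it reports no verdict.
Readings, each from a call of its own:
- bot.current_clock(): time.
- bot.current_joints(): joint angles.
- bot.current_joint_vel(): joint speeds.
- bot.current_effort(): joint torques, N m.
- bot.current_ee_pos(): TCP position.
- bot.current_tool_rot(): TCP orientation.
- bot.current_contact_force(): force on the tool from outside, world axes, zero at the start.
- bot.current_ft_torque(): the same for the moment, N m.
- bot.current_opening(): opening from 0.0 (shut) to 1.0 (fully open).
Only numpy, scipy, OpenCV 4.12 (cv2) and the standard library are available. Lean on these libraries where they do the work, as an engineer would, in place of code of your own. Each camera call takes 0.05 s, during which the arm holds its last target. There are 200 camera calls.

## Working session

There is one attempt and no reset: what is moved stays moved. The work goes in short steps, each a Python script; the robot and the scene stay as the last script left them, time stands still between calls to the robot, and variables do not carry over. Pictures are saved under pics/ and viewed, about 12 in all and at most 16, crops included, and the job is handed in when it is done.

```bash
ls; mkdir -p pics; cat > h.py <<'E'
import numpy as np, cv2
from workcell import bot
def cam(n,save=None):
    c=bot.read_camera(n)
    c['pixels']=np.asarray(c['pixels'])
    if save: cv2.imwrite('pics/'+save+'.png',c['pixels'])
    c['K']=np.array([[c['fx'],0,c['cx']],[0,c['fy'],c['cy']],[0,0,1.]]); c['D']=np.array([c['k1'],0,0,0.])
    c['R']=np.array(c['R']); c['t']=np.array(c['t'])
    return c
def onplane(c,uv,z):
    uv=np.asarray(uv,float).reshape(-1,1,2)
    n=cv2.undistortPoints(uv,c['K'],c['D']).reshape(-1,2)
    d=np.c_[n,np.ones(len(n))]@c['R']; o=-c['R'].T@c['t']
    return o+d*((z-o[2])/d[:,2])[:,None]
def proj(c,X):
    return cv2.projectPoints(np.asarray(X,float).reshape(-1,1,3),cv2.Rodrigues(c['R'])[0],c['t'],c['K'],c['D'])[0].reshape(-1,2)
E
python3 - <<'E'
from h import *
for n in('top','side'):
    c=cam(n,n+'0'); print(n,c['fx'],c['k1'],-c['R'].T@c['t'],c['R'].round(2).tolist())
    cv2.imwrite('pics/%s0b.png'%n,cv2.resize(c['pixels'],(800,600),interpolation=cv2.INTER_CUBIC))
print(bot.current_clock(),bot.current_tool_rot(),bot.current_ee_pos())
E
```

```text
pics
top 375.5728107030425 -0.009529130379831859 [0.3457564  0.01544217 1.32793303] [[-0.03, -1.0, 0.02], [-1.0, 0.02, -0.09], [0.09, -0.03, -1.0]]
side 414.6530430053784 -0.06437439210952108 [-0.2085713   0.8226347   0.90872871] [[-0.79, -0.62, -0.02], [-0.34, 0.46, -0.82], [0.51, -0.64, -0.57]]
0.1 [-2.47796814e+00  1.92909723e+00  1.71301467e-03] [ 0.14096957 -0.55688056  0.21373683]
```

View pics/top0b.png

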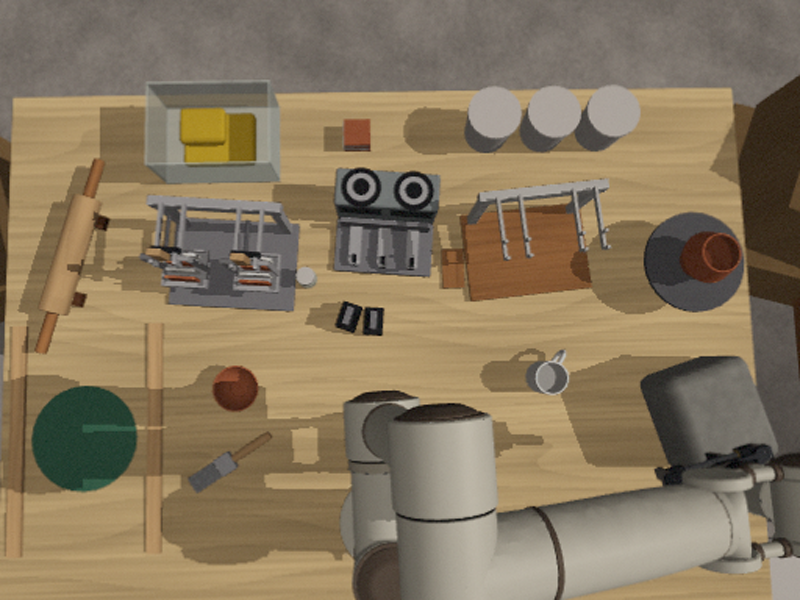

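View pics/side0b.png

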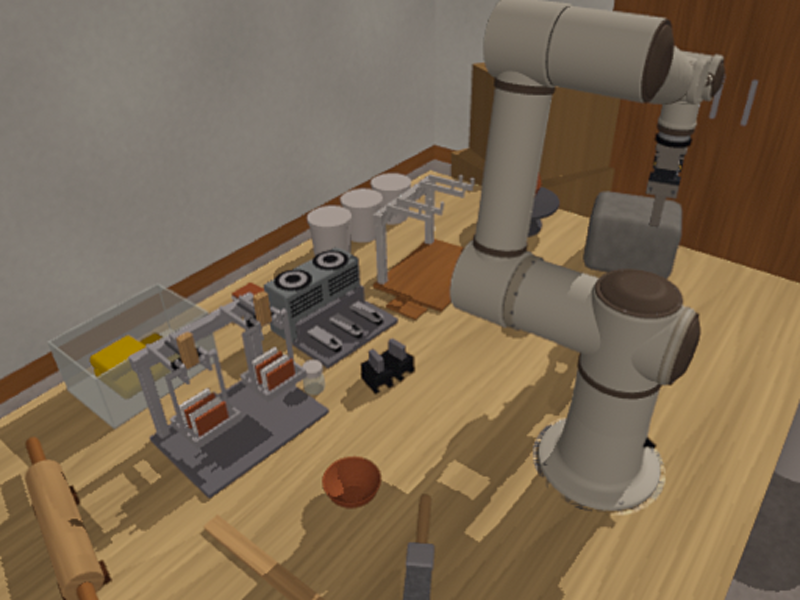

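The top view shows two packs side by side at about (349,317) and (373,320), the drip stand on the left with two hung carriers, the dock in the centre and the drying stand on the right. The side view agrees. Next I'll zoom in to pick corners.

```bash
python3 - <<'E'
import cv2,numpy as np
a=cv2.imread('pics/top0.png')
A=cv2.resize(a[110:215,85:285],(800,420),interpolation=cv2.INTER_CUBIC)
cv2.imwrite('pics/z1.png',A)
B=cv2.resize(a[100:200,205:405],(800,400),interpolation=cv2.INTER_CUBIC)
cv2.imwrite('pics/z2.png',B)
E
```

```text
(no output)
```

View pics/z1.png

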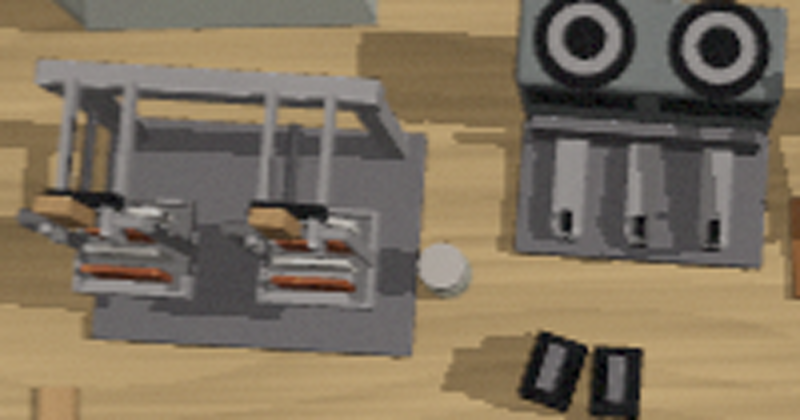

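View pics/z2.png

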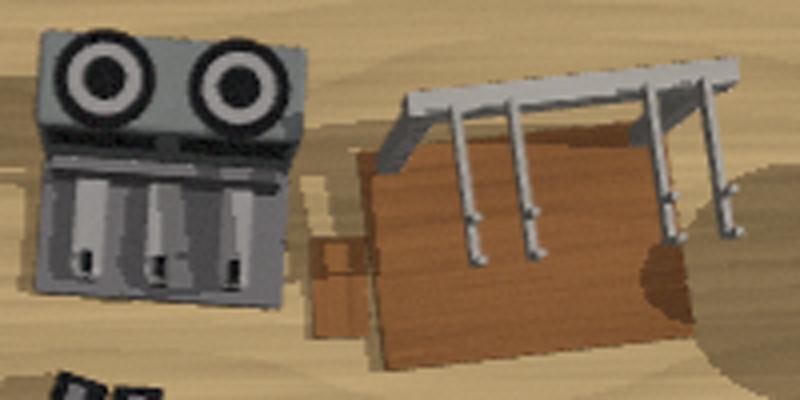

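```bash
cat >> h.py <<'E'
def packs(c,roi=(85,190,285,240),z=0.042):
    u0,v0,u1,v1=roi; im=c['pixels'][v0:v1,u0:u1]
    m=(im.max(2)<50).astype(np.uint8)
    # fill grey ribs inside
    out=[]
    for q in cv2.findContours(m,cv2.RETR_EXTERNAL,cv2.CHAIN_APPROX_NONE)[0]:
        if cv2.contourArea(q)<80: continue
        P=onplane(c,q.reshape(-1,2)+[u0,v0],z)[:,:2]
        (cx,cy),(w,h),a=cv2.minAreaRect((P*1000).astype(np.float32))
        if w<h: a+=90; w,h=h,w
        a=(a+90)%180-90
        out.append((cx/1000,cy/1000,a,w,h))
    return out
E
python3 - <<'E'
from h import *
import pickle
c=cam('top')
Z=lambda p,o:(np.array(p,float)+.5)/4-.5+o
o1=np.array([85,110]);o2=np.array([205,100])
def frame(nl,nr,dx,off_y=0):
    y=(nl-nr);L=np.linalg.norm(y[:2]);y=y[:2]/L;x=np.array([y[1],-y[0]]);
    ctr=(nl+nr)[:2]/2+x*dx
    return ctr,np.arctan2(x[1],x[0]),L
d=onplane(c,Z([(90,338),(410,355),(426,133)],o1),.012);print('drip',d.round(4).tolist(),np.linalg.norm(d[2]-d[1]))
r=onplane(c,Z([(387,370),(693,337),(362,152)],o2),.012);print('dry',r.round(4).tolist(),np.linalg.norm(r[2]-r[0]))
k=np.r_[onplane(c,Z([(515,250),(762,267)],o1),.014),onplane(c,Z([(37,292),(280,307)],o2),.014)];print('dock',k.round(4).tolist())
F={}
F['drip']=frame(d[0],d[1],.1);F['dry']=frame(r[0],r[1],.1)
F['dock']=frame((k[0]+k[2])/2,(k[1]+k[3])/2,.06)
for n,f in F.items():
    print(n,f)
    C,a,_=f;x=np.array([np.cos(a),np.sin(a)]);y=np.array([-x[1],x[0]])
    if n!='dock': print([ (C-.03*x+s*.075*y).round(4).tolist() for s in(1,-1)])
    else: print([(C+.008*x+s*.064*y).round(4).tolist() for s in(-1,0,1)])
print('tabs',onplane(c,Z([(62,209),(276,220)],o1),.285).round(4).tolist())
# shoes
print('noses',onplane(c,Z([(566,238),(639,242),(714,247)],o1),.032).round(4).tolist())
print(packs(c))
E
```

```text
drip [[0.4927, 0.4831, 0.012], [0.4711, 0.2044, 0.012], [0.6689, 0.1881, 0.012]] 0.19850929741156506
dry [[0.4835, -0.1983, 0.012], [0.5065, -0.4732, 0.012], [0.6803, -0.1835, 0.012]] 0.19740968340699455
dock [[0.5616, 0.1108, 0.014], [0.5415, -0.107, 0.014], [0.5598, 0.109, 0.014], [0.5416, -0.1052, 0.014]]
drip (array([0.5815917 , 0.33595998]), np.float64(-0.07764656706464552), np.float64(0.2795254911975183))
[[0.5575, 0.4131], [0.5459, 0.2635]]
dry (array([ 0.59466931, -0.32742611]), np.float64(0.08366603063794813), np.float64(0.2758324628474961))
[[0.5585, -0.2552], [0.571, -0.4047]]
dock (array([ 0.61090501, -0.00340847]), np.float64(-0.08862612243476091), np.float64(0.2168552603548758))
[[0.6132, -0.0679], [0.6189, -0.0041], [0.6245, 0.0596]]
tabs [[0.5533, 0.4062, 0.285], [0.5421, 0.2575, 0.285]]
noses [[0.5683, 0.0649, 0.032], [0.5633, 0.0014, 0.032], [0.5574, -0.0639, 0.032]]
[(0.439454345703125, 0.02475092315673828, -1.41851806640625, 58.484588623046875, 37.770503997802734), (0.45107962036132815, 0.07761177062988281, -19.60052490234375, 57.732181549072266, 42.35287857055664)]
```

```bash
cat >> h.py <<'E'
from scipy.spatial.transform import Rotation as Ro
DRIP=(np.array([.5816,.3360]),-.0777); DRY=(np.array([.5947,-.3274]),.0837); DOCK=(np.array([.6109,-.0034]),-.0886)
def W(f,x,y):
    C,a=f; return C+np.array([x*np.cos(a)-y*np.sin(a),x*np.sin(a)+y*np.cos(a)])
def rot(a,p,ref=None):
    "tool down, jaws along world angle a; half turn chosen by smallest wrist angle"
    best=None
    for k in(0,np.pi):
        x=np.array([np.cos(a+k),np.sin(a+k),0]);z=np.array([0,0,-1.])
        r=Ro.from_matrix(np.c_[x,np.cross(z,x),z]).as_rotvec()
        q=bot.inverse_kinematics(p,r)
        if q is not None and (best is None or abs(q[5])<best[0]): best=(abs(q[5]),r)
    if best is None: raise RuntimeError('no IK')
    return best[1]
def near(a):
    "tool-down rotation with jaws along a, half turn nearest the present"
    R0=Ro.from_rotvec(bot.current_tool_rot()); o=[]
    for k in(0,np.pi):
        x=np.array([np.cos(a+k),np.sin(a+k),0]);z=np.array([0,0,-1.])
        r=Ro.from_matrix(np.c_[x,np.cross(z,x),z]); o.append(((R0.inv()*r).magnitude(),r.as_rotvec()))
    return min(o,key=lambda t:t[0])[1]
def F(): return np.array(bot.current_contact_force()).round(1)
def st(s=''): print(s,round(bot.current_clock(),1),np.array(bot.current_ee_pos()).round(4),'F',F(),'open',round(bot.current_opening()*92,1))
H=.047
def pick(x,y,a):
    bot.set_gripper(.33,40)
    r=rot(a+np.pi/2,[x,y,.1])
    bot.goto([x,y,.13],r); bot.line_to([x,y,H]); st('at')
    bot.set_gripper(0,45); st('grip')
    bot.line_to([x,y,H+.07]); st('lift')
def insert(s):
    y=(s-1)*.064; a=DOCK[1]; z=H+.0195
    r=near(a+np.pi/2)
    bot.goto([*W(DOCK,8e-3-.105,y),H+.07],r)
    bot.line_to([*W(DOCK,8e-3-.100,y),z],max_speed=.08); bot.hold(.2); st('pre')
    d=-.09
    while d<.004:
        bot.line_to([*W(DOCK,8e-3+d,y),z],max_speed=.05)
        f=F(); print(round(d,3),f,end=' ')
        if np.hypot(f[0],f[1])>25 or abs(f[2])>30: print('STOP'); break
        d+=.006 if d<-.008 else .002
    st('end')
E
python3 - <<'E'
from h import *
p=np.array(bot.current_ee_pos()); bot.line_to([*p[:2],.34])
r=rot(1.55,[.44,.025,.2]); bot.goto([.42,.0,.33],r); st()
pick(.4395,.0248,np.radians(-1.4))
insert(0)
E
```

```text
3.4 [ 0.4201 -0.0006  0.33  ] F [ 0.1 -0.6 -0.1] open 92.3
at 5.9 [0.4409 0.0244 0.0484] F [-0.3 -0.8  1.8] open 30.7
grip 6.3 [0.4406 0.0244 0.0481] F [-1.4 -0.8  6. ] open 14.0
lift 6.9 [0.4384 0.0251 0.1158] F [ 0.6  0.4 -3.4] open 13.9
pre 8.4 [ 0.5141 -0.0592  0.0672] F [-0.6 -0.7 -3.7] open 13.8
-0.09 [-0.4  0.7 -3.2] -0.084 [-0.6  0.  -3.8] -0.078 [-8.5  0.8  5.4] -0.072 [-1.8  0.1  0.2] -0.066 [ 0.5 -0.1 -0.7] -0.06 [ 1.3  0.6 -1.6] -0.054 [ 0.1  1.  -1.3] -0.048 [ 0.8  0.3 -1.1] -0.042 [ 0.5 -0.5 -1.6] -0.036 [ 0.4  1.3 -1. ] -0.03 [ 0.7  0.3 -0.9] -0.024 [ 1.2 -0.6 -0.3] -0.018 [ 1.2 -0.8 -0.3] -0.012 [ 0.6  0.3 -0.9] -0.006 [ 1.  -0.  -1.1] -0.004 [-1.1  1.   0. ] -0.002 [-0.2 -0.2 -2.5] 0.0 [ 0.  -0.1 -2.6] 0.002 [-5.9  0.5  2.8] end 13.5 [ 0.6138 -0.0679  0.0664] F [-5.9  0.5  2.8] open 13.9
```

```bash
python3 - <<'E'
from h import *
bot.line_to([*W(DOCK,.012,-.064),H+.0195],max_speed=.03); st('push')
bot.line_to([*W(DOCK,.008-.006,-.064),H+.0195],max_speed=.03); st('pull test')
bot.line_to([*W(DOCK,.009,-.064),H+.0195],max_speed=.03); st('back')
bot.set_gripper(.33); p=bot.current_ee_pos(); bot.line_to([p[0],p[1],.16]); st('off')
bot.goto([.40,-.12,.28],near(1.5))
c=cam('top','t2'); print(packs(c)); s=cam('side','s2')
A=cv2.resize(c['pixels'][115:215,195:325],(520,400),interpolation=cv2.INTER_CUBIC)
B=cv2.resize(s['pixels'][150:260,160:290],(473,400),interpolation=cv2.INTER_CUBIC)
cv2.imwrite('pics/v2.png',cv2.resize(np.hstack([A,B]),(800,322)))
E
```

```text
push 13.7 [ 0.614  -0.0679  0.0665] F [-14.4  -0.5   9.3] open 13.8
pull test 14.2 [ 0.6088 -0.0675  0.0669] F [ 5.7  0.8 -5. ] open 13.7
back 14.6 [ 0.6138 -0.0679  0.0664] F [-1.8  0.6 -1.1] open 14.1
off 15.8 [ 0.6137 -0.0678  0.1589] F [-0.4  0.3 -0.4] open 30.4
[(0.4512755737304687, 0.07815414428710937, -19.87824249267578, 57.56800842285156, 41.288997650146484), (0.4487204284667969, -0.0715539779663086, -28.317298889160156, 126.87759399414062, 64.6009750366211)]
```

View pics/v2.png

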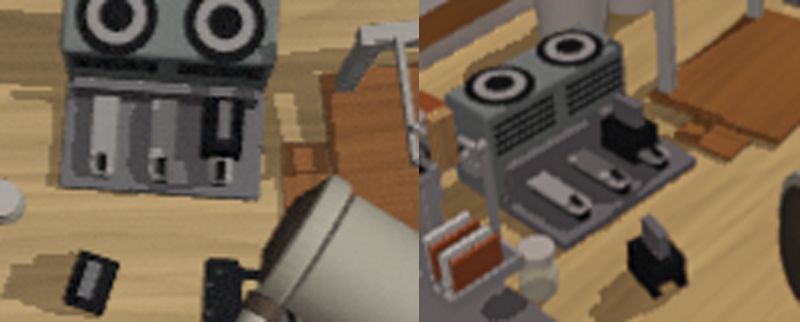

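Pack 1 is home on shoe 0: the pull test was barred at 5.7 N, and the picture shows it against the wall with the tongue behind it at about (220,175). Now the second pack.

```bash
python3 - <<'E'
from h import *
pick(.4512,.0779,np.radians(-19.7))
insert(2)
b=W(DOCK,.012,.064); bot.line_to([*b,H+.0195],max_speed=.03); st('push')
bot.line_to([*W(DOCK,.002,.064),H+.0195],max_speed=.03); st('pull test')
bot.line_to([*W(DOCK,.009,.064),H+.0195],max_speed=.03); st('back')
bot.set_gripper(.33); p=bot.current_ee_pos(); bot.line_to([p[0],p[1],.16]); st('off')
bot.goto([.36,-.14,.33],near(1.5))
c=cam('top','t3'); s=cam('side','s3')
A=cv2.resize(c['pixels'][115:215,195:325],(520,400),interpolation=cv2.INTER_CUBIC)
B=cv2.resize(s['pixels'][140:300,80:260],(450,400),interpolation=cv2.INTER_CUBIC)
cv2.imwrite('pics/v3.png',cv2.resize(np.hstack([A,B]),(800,330)))
E
```

```text
at 19.8 [0.4519 0.0778 0.0477] F [0.  0.4 1.3] open 30.4
grip 20.2 [0.452  0.0777 0.0479] F [-0.4 -0.6  5.1] open 13.4
lift 20.9 [0.4502 0.078  0.1159] F [ 0.2  0.3 -3.1] open 13.4
pre 22.2 [0.5255 0.0684 0.0672] F [-0.1 -0.4 -2.5] open 13.5
-0.09 [-0.6 -0.4 -3.7] -0.084 [-1.1 -0.  -2.2] -0.078 [-6.4  0.7  4.3] -0.072 [-2.   0.2  0.7] -0.066 [ 0.2 -0.9  0.1] -0.06 [ 1.1 -0.3 -0.6] -0.054 [ 0.1 -0.2 -0.5] -0.048 [ 0.   0.3 -0.8] -0.042 [-0.1 -0.2 -0. ] -0.036 [ 0.4  0.4 -0.6] -0.03 [-0.2 -0.2 -1.1] -0.024 [1.2 0.3 0.1] -0.018 [ 0.5 -0.6 -1.3] -0.012 [ 0.1  0.8 -0.3] -0.006 [ 1.   0.3 -0.5] -0.004 [-0.7  0.7 -0. ] -0.002 [ 0.6 -0.3 -3.3] 0.0 [-0.   0.3 -2.9] 0.002 [-4.   0.6 -0.4] end 27.3 [0.6257 0.0596 0.0662] F [-4.   0.6 -0.4] open 13.8
push 27.6 [0.6258 0.0596 0.0662] F [-11.4   1.    5.3] open 13.9
pull test 28.0 [0.6206 0.0599 0.0674] F [ 5.8 -0.5 -4.8] open 13.7
back 28.4 [0.6252 0.0596 0.0662] F [-0.2 -0.3 -2.8] open 13.4
off 29.6 [0.625  0.0596 0.1589] F [ 0.2  0.  -0.6] open 30.3
```

View pics/v3.png

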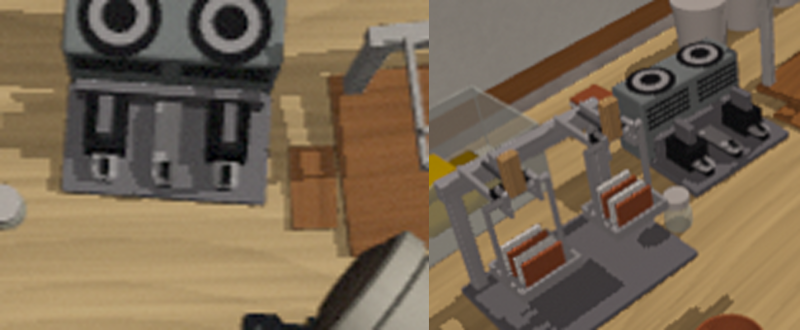

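Both packs are home with their tongues visible behind them, and the second pull test was barred too. Now I'll check the predicted tab and dry-hook positions by overlay.

```bash
python3 - <<'E'
from h import *
def crop(n,pts,u0,v0,w,h,k):
    c=cam(n); im=cv2.resize(c['pixels'][v0:v0+h,u0:u0+w],(w*k,h*k),interpolation=cv2.INTER_CUBIC)
    for P in pts:
        for p in proj(c,P): cv2.circle(im,tuple(int(round(t)) for t in ((p-[u0,v0]+.5)*k)),1,(0,255,0),-1)
    return im
T=[]
for s in(1,-1):
    for z in (.285,.245):
        T.append([[*W(DRIP,-.03+a,s*.075+b),z] for a in(-.007,.007) for b in(-.012,.012)])
D=[]
for s in(1,-1):
    D.append([[*W(DRY,-.03-.019,s*.075+b),.238] for b in(-.022,.022)]+[[*W(DRY,-.03+.013,s*.075+b),.238] for b in(-.022,.022)])
A=crop('top',T,85,120,110,66,6); B=crop('side',T,85,150,110,66,6)
C=crop('top',D,300,110,100,66,6); E=crop('side',D,225,100,100,66,6)
im=np.vstack([np.hstack([A,C]),np.hstack([B,E])]); print(im.shape)
cv2.imwrite('pics/ov.png',cv2.resize(im,(800,int(im.shape[0]*800/im.shape[1])),interpolation=cv2.INTER_AREA))
E
```

```text
(792, 1260, 3)
```

View pics/ov.png

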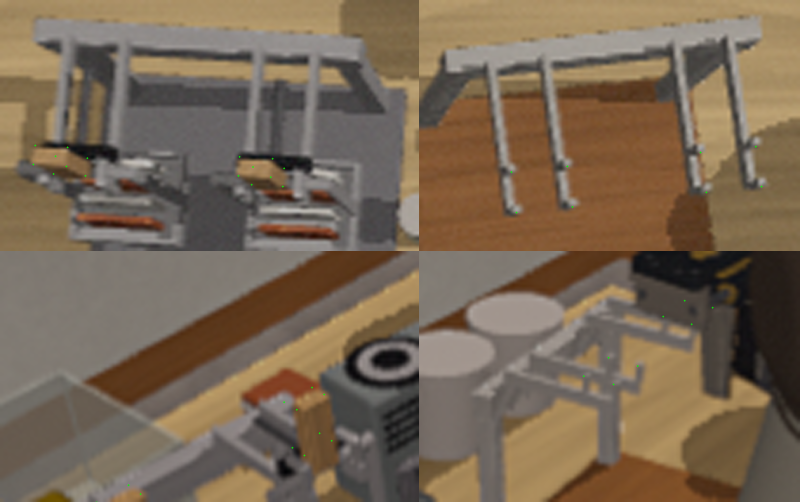

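```bash
python3 -c "
import cv2;a=cv2.imread('pics/t3.png');cv2.imwrite('pics/t3b.png',a[150:,:])"
```

```text
(no output)
```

View pics/t3b.png

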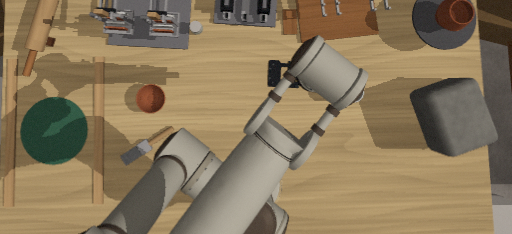

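Overlay dots sit on the tabs and the dry-hook tips within about 2 mm, and no third pack is visible. Now carrier 1 (drip −y hook).

```bash
cat >> h.py <<'E'
G=.250
def L(f,x,y,z,sp=.06,**k): bot.line_to([*W(f,x,y),z],max_speed=sp,**k)
def fetch(s):
    y=s*.075; a=DRIP[1]; p=[*W(DRIP,-.03,y),G]
    bot.set_gripper(.38,55); r=rot(a,p); bot.goto([*p[:2],.34],r)
    L(DRIP,-.03,y,G); st('at'); bot.set_gripper(0,55); bot.hold(.2); st('grip')
    L(DRIP,-.03,y,G+.0025,.03); st('lift2')
    for x in(.006,.012,.0195): L(DRIP,-.03+x,y,G+.0025,.03); bot.hold(.15); st('push %g'%x)
    e=np.array(bot.current_ee_pos())[:2]-W(DRIP,-.03,y); print('behind',e@[np.cos(a),np.sin(a)])
def out(s):
    y=s*.075
    for z in(.008,.016,.024,.038): L(DRIP,-.0105,y,G+z,.03); st('up')
    L(DRIP,-.03-.12,y,G+.038,.08); st('out')
E
python3 - <<'E'
from h import *
fetch(-1)
E
```

```text
at 35.4 [0.5461 0.2636 0.2505] F [ 0.7 -0.  -0. ] open 34.8
grip 36.1 [0.5453 0.2637 0.2501] F [-5.8  0.8  3.1] open 13.8
lift2 36.3 [0.5456 0.2634 0.2515] F [-2.4  0.3 -3.7] open 13.8
push 0.006 36.8 [0.5517 0.263  0.2522] F [-4.1 -0.2 -5.2] open 13.8
push 0.012 37.3 [0.5577 0.2626 0.2525] F [-3.2 -0.  -5.5] open 13.6
push 0.0195 37.9 [0.5652 0.262  0.2525] F [-4.5  0.6 -4.9] open 14.0
behind 0.01941050773291187
```

```bash
python3 - <<'E'
from h import *
out(-1)
c=cam('side','s4'); t=cam('top')
cv2.imwrite('pics/v4.png',cv2.resize(c['pixels'][130:310,60:300],(800,600),interpolation=cv2.INTER_CUBIC))
E
```

```text
up 38.2 [0.5656 0.2622 0.2588] F [-4.  -0.9 -3.3] open 13.6
up 38.6 [0.5667 0.262  0.2673] F [ 0.  -0.7 -3.8] open 13.6
up 39.0 [0.5656 0.2621 0.2744] F [ 0.7 -0.4 -4.3] open 13.6
up 39.6 [0.5653 0.2621 0.2881] F [ 0.7 -0.9 -3.5] open 13.5
out 41.5 [0.4265 0.2728 0.2879] F [-0.2  0.6 -4.8] open 13.9
```

View pics/v4.png

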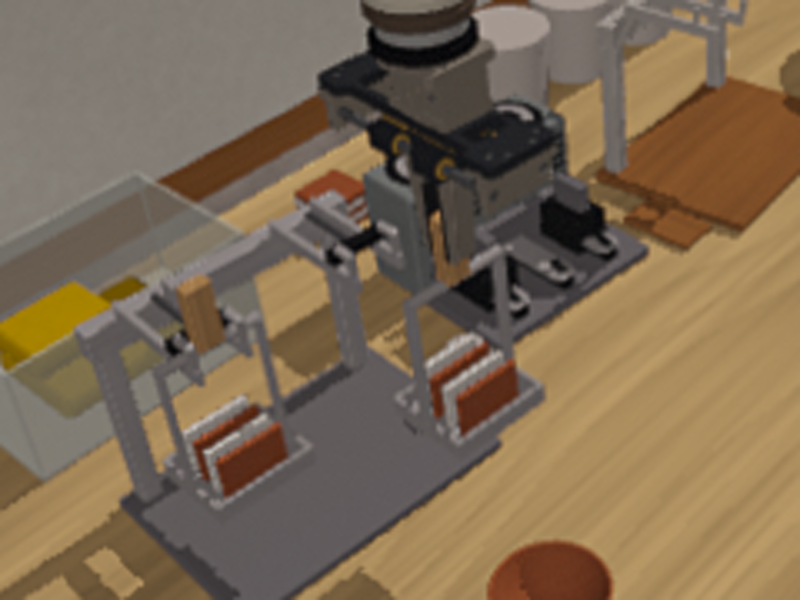

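The carrier hangs level in the gripper at about (470,370), clear of the hook. Carrying it over now.

```bash
cat >> h.py <<'E'
def place(s):
    y=s*.075; a=DRY[1]; p=np.array(bot.current_ee_pos())
    bot.line_to([p[0],p[1],.325],max_speed=.08)
    r=near(DRIP[1]); bot.line_to([.41,0,.325],rot=near((DRIP[1]+a)/2),max_speed=.1)
    L(DRY,-.15,y,.325,.1,rot=near(a)); st('front')
    L(DRY,-.15,y,G+.038); L(DRY,-.03,y,G+.038); st('over')
    for z in(.02,.01,.004,.0,-.001): L(DRY,-.03,y,G+z,.03); st('down')
def off(s):
    bot.set_gripper(.38); st('open'); p=np.array(bot.current_ee_pos())
    bot.line_to([p[0],p[1],.34],max_speed=.06); st('off')
E
python3 - <<'E'
from h import *
place(1)
c=cam('side','s5'); t=cam('top','t5')
cv2.imwrite('pics/v5.png',cv2.resize(np.hstack([c['pixels'][90:220,200:340],t['pixels'][100:230,280:420]]),(800,371),interpolation=cv2.INTER_CUBIC))
E
```

```text
front 48.0 [ 0.439  -0.265   0.3251] F [-0.4  0.4 -4.5] open 14.0
over 50.9 [ 0.5584 -0.2552  0.2881] F [-0.2 -1.4 -3.4] open 13.6
down 51.6 [ 0.5586 -0.2552  0.2701] F [-1.4  0.6 -4.5] open 13.5
down 52.1 [ 0.5584 -0.2551  0.2597] F [ 1.1 -0.2 -4.4] open 13.5
down 52.5 [ 0.5584 -0.255   0.2536] F [ 0.3 -0.7 -4. ] open 13.7
down 52.7 [ 0.5588 -0.2553  0.2503] F [ 0.3 -1.4 -2.2] open 13.7
down 53.0 [ 0.5588 -0.2554  0.2501] F [-2.   0.6  3.6] open 13.8
```

View pics/v5.png

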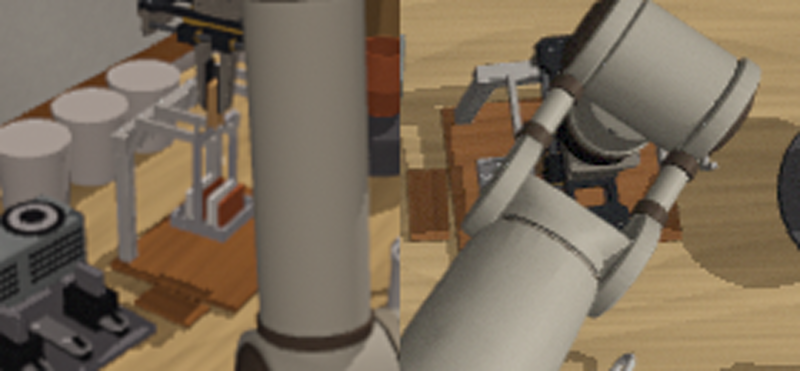

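The weight transfers exactly at seat height and the view shows the carrier hanging between the hooks. Releasing and fetching the second.

```bash
python3 - <<'E'
from h import *
off(1)
bot.goto([.41,0,.36],near(0))
fetch(1)
t=cam('top','t6'); c=cam('side','s6')
cv2.imwrite('pics/v6.png',cv2.resize(np.hstack([c['pixels'][90:220,200:340],t['pixels'][100:230,280:420]]),(800,371),interpolation=cv2.INTER_CUBIC))
E
```

```text
open 53.6 [ 0.5585 -0.2551  0.2488] F [-0.8  0.5  0.4] open 34.7
off 55.2 [ 0.5583 -0.255   0.3395] F [ 0.4  0.3 -0.6] open 34.7
at 59.9 [0.5577 0.4132 0.2505] F [0.3 0.  0.6] open 35.0
grip 60.5 [0.5571 0.4132 0.2502] F [-4.3 -0.2  2.1] open 13.4
lift2 60.8 [0.5571 0.4129 0.2512] F [-2.3  0.4 -3.3] open 13.7
push 0.006 61.3 [0.5633 0.4125 0.2521] F [-2.6  0.5 -6. ] open 13.5
push 0.012 61.8 [0.5694 0.4122 0.2525] F [-4.2  0.1 -5.8] open 13.2
push 0.0195 62.3 [0.5768 0.4117 0.2526] F [-3.6  0.5 -5. ] open 13.7
behind 0.019387674190949774
```

View pics/v6.png

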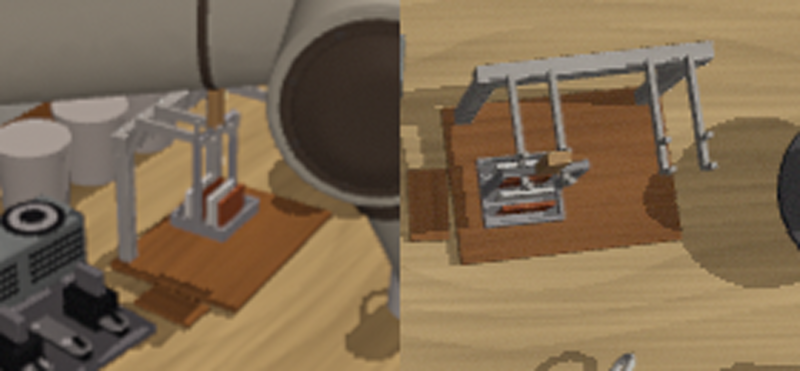

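The first carrier hangs upright on the dry +y hook, with its tab at about (558,157). The second is gripped and pushed back 19.4 mm.

```bash
python3 - <<'E'
from h import *
out(1)
f=F()
if f[2]<-2.5 and bot.current_opening()*92>10:
    place(-1); off(-1)
    p=np.array(bot.current_ee_pos()); bot.line_to([.41,-.12,.36],max_speed=.15)
    bot.goto([.36,.12,.36],near(0)); bot.hold(1)
    t=cam('top','t7'); c=cam('side','s7'); st('end')
    cv2.imwrite('pics/v7.png',np.hstack([cv2.resize(c['pixels'][90:250,160:360],(400,320)),cv2.resize(t['pixels'][90:250,190:390],(400,320))]))
    for s in(1,-1): print(proj(t,[[*W(DRY,-.03,s*.075),.285]])-[190,90])
E
```

```text
up 62.8 [0.5772 0.4116 0.2586] F [-4.9 -0.4 -4.2] open 13.5
up 63.2 [0.5784 0.4115 0.2674] F [ 0.5 -0.2 -4.5] open 14.0
up 63.6 [0.5772 0.4117 0.2745] F [-0.1  0.1 -4.9] open 13.6
up 64.2 [0.577  0.4116 0.2881] F [ 0.1  0.6 -4. ] open 13.5
out 66.1 [0.4382 0.4223 0.2879] F [-0.2 -0.5 -4.6] open 13.8
front 75.4 [ 0.4515 -0.4146  0.3251] F [ 0.   0.2 -4. ] open 13.7
over 78.3 [ 0.5709 -0.4047  0.2881] F [ 0.4 -0.2 -4.9] open 14.0
down 79.1 [ 0.5711 -0.4047  0.2701] F [-0.8 -0.  -4.7] open 13.4
down 79.6 [ 0.571  -0.4045  0.2596] F [ 0.1  0.  -5.3] open 13.8
down 79.9 [ 0.5709 -0.4045  0.2535] F [ 0.  -0.2 -4.5] open 13.9
down 80.2 [ 0.5713 -0.4048  0.2503] F [ 0.7 -0.4 -3.7] open 13.4
down 80.4 [ 0.5713 -0.4049  0.2502] F [-1.1  1.6  2.3] open 13.5
open 80.9 [ 0.5711 -0.4046  0.2489] F [ 0.1  1.  -0.4] open 34.8
off 82.6 [ 0.571  -0.4045  0.3395] F [0.2 0.  0.6] open 35.0
end 87.0 [0.36 0.12 0.36] F [ 0.1  0.4 -0.6] open 34.7
[[145.47060859  64.96648018]]
[[197.27355873  59.56143833]]
```

View pics/v7.png

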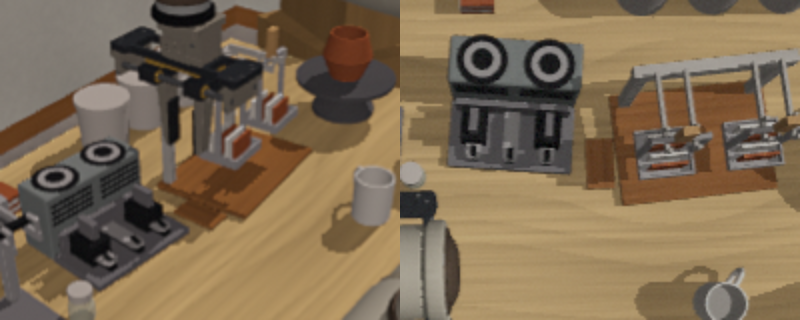

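Both carriers hang level on the dry hooks, with their tabs at about (691,130) and (794,120), as predicted. Both packs are home, the mug and jar are in place, and the robot is touching nothing. Handing in.

```bash
python3 -c "
from h import *
bot.job_done(); st('done')"
```

```text
the job is handed in; nothing more can be done
the job is handed in; nothing more can be done
```

I moved both battery packs and both tile carriers and handed the job in at about 87 s on the robot's clock. No verdict came back.

- **Packs:** I found two packs on the table and no third in any picture. They are home on shoes 0 and 2. Each was pushed to the stop wall, and a roughly 6 mm pull-back was barred at about 5.8 N, so the latches hold.
- **Carriers:** Both were pushed back 19.4 mm, lifted out behind the lips and carried over level, one to each drying hook. Each one's weight came off the gripper at the expected seat height. In the last pictures both hang upright, with their tabs within about 2 mm of where they should be.
- **Robot and surroundings:** The gripper is clear, with contact force near zero. The mug and jar look unmoved in the last view; the bowl and rib were outside it and I did not check them again.

I found no failed or contradictory checks. I judged the latches only by the pull test and pictures, because their joint values can't be read.

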